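# Charge the vibratory polisher with ceramic balls

### The job

Get the red bowl polisher ready to run: push its discharge gate fully shut, then turn the clamp knob clockwise until it is tight so the gate cannot creep, and then pour all eight blue ceramic balls from the scoop into the bowl. Finally stand the empty scoop upright on its cork mat again; leave the mallet, the tape and the jar where they are.

Things in the scene. Friction and masses are not known exactly. Their poses are not given: they have to be found in the camera images.
- gate (a joint): Discharge gate of the polisher: a steel plate 52 mm wide in upright guides on the outside of the bowl wall. Value = how far it is raised, m: 0 fully shut (hard stop, lower edge level with the bowl floor), 0.032 fully open. It stays where it is left; some 4 N push moves it while the clamp is loose. It starts partly raised.
- gate_top (a point): Centre of the top face of the gate's black mushroom pull, 30 mm across, 12 mm thick; moves with the gate. Shut, it is 39 mm above the bowl rim (0.217 m above the bench); 106 mm from the bowl's axis.
- clamp (a joint): Cam clamp of the gate: a black bar knob on an upright axis beside the gate; its eccentric steel disc wedges against the gate's edge. Value = turn, rad: 0 loose, grows clockwise seen from above, firm stop at 1.4 = fully tight. Turning takes under 0.2 N m; it bites from about 1.0 and stays where it is left. Starts at 0 to 0.3.
- clamp_grip (a point): Grip point of the clamp knob, on its axis, 41 mm above the bowl's wall top. The point turns with the knob: the bar lies along point y, 52 mm long, 14 mm wide (x), 24 mm tall (13 mm below to 11 mm above this point). Below it a 28 mm hub; the cam disc's top is 24 mm below this point. The edge of the gate pull is 40 mm away.
- bowl_floor (a point): Centre of the polisher bowl's flat floor, 103 mm above the bench. z up; x points from the bowl's axis to the gate; turns with the machine. A cone hub, 56 mm across at its foot and 58 mm tall, stands here.
- bowl_mouth (a point): Centre of the bowl's mouth, 178 mm above the bench, level with the wall top; a black rubber edge stands 5 mm higher. The round red bowl is 200 mm wide inside, 75 mm deep, wall 5 mm. Gate pull and clamp stand up from its edge on the x side, the clamp 55 mm to +y of the gate, its disc and bracket reaching up to 12 mm into the mouth there.
- scoop: Flat-bottomed aluminium scoop cup, red handle, 170 g nominal. Origin: centre of its underside; lip to -x, handle to +x. Box part x -38..40, y -40..40 mm, inside 74 mm wide, walls 52 mm high, sheet 3 mm; the front floor slopes up at 33 degrees from (x -38, z 0) to the lip (x -85, z 32): balls roll out when it is tipped forward beyond about 35 degrees.
- scoop_grip (a point): Grip point in the scoop's handle at x 85, y 0, z 40.5 mm in the scoop frame, same axes as the scoop. The handle is a straight flat-sided bar 14 mm wide (y), 20 mm tall, from x 40 to 145 mm, rising 8 degrees towards its end.
- scoop_lip (a point): Middle of the scoop's pouring lip, at x -85, y 0, z 32 mm in the scoop frame. The lip is 79 mm wide.
- mat: Cork mat 160 x 160 x 3 mm, fixed on the bench; origin at its centre on the bench. The scoop stands on it at the start.
- mallet: Wooden mallet lying on the bench; head 62 mm across and 110 mm long, handle 25 mm thick, 230 mm in all. Bystander. Origin under the middle of the head.
- tape: Roll of masking tape lying flat, 100 mm across, 25 mm high. Bystander. Origin: centre of its underside.
- jar: Amber jar of polishing compound with a brass cap, 64 mm across, 80 mm high. Bystander. Origin: centre of its underside.
- ball0_center (a point): Centre of a blue ceramic polishing ball, 22 mm across, 20 g; it rolls freely. The eight balls start in one layer in the scoop.
- ball1_center (a point): Centre of a blue ceramic polishing ball, 22 mm across, 20 g; it rolls freely.
- ball2_center (a point): Centre of a blue ceramic polishing ball, 22 mm across, 20 g; it rolls freely.
- ball3_center (a point): Centre of a blue ceramic polishing ball, 22 mm across, 20 g; it rolls freely.
- ball4_center (a point): Centre of a blue ceramic polishing ball, 22 mm across, 20 g; it rolls freely.
- ball5_center (a point): Centre of a blue ceramic polishing ball, 22 mm across, 20 g; it rolls freely.
- ball6_center (a point): Centre of a blue ceramic polishing ball, 22 mm across, 20 g; it rolls freely.
- ball7_center (a point): Centre of a blue ceramic polishing ball, 22 mm across, 20 g; it rolls freely.

How it is judged:
On the way, in this order (a step that is already met when the one before it is completed fails the run):
1. the discharge gate is fully shut (within 3 mm) (value of joint gate below 0.003 m and value of joint clamp below 1 rad), for 0.2 s.
2. the clamp knob is turned tight (1.2 rad or more) with the gate shut (value of joint gate below 0.003 m and value of joint clamp above 1.2 rad), for 0.2 s.
3. all eight balls are in the bowl (all of step 2 and horizontal distance between each of ball0_center, ball1_center, ball2_center, ball3_center, ball4_center, ball5_center, ball6_center, ball7_center and bowl_floor below 0.097 m and z of ball0_center in the frame of bowl_floor between 0 and 0.06 m and z of ball1_center in the frame of bowl_floor between 0 and 0.06 m and z of ball2_center in the frame of bowl_floor between 0 and 0.06 m and z of ball3_center in the frame of bowl_floor between 0 and 0.06 m and z of ball4_center in the frame of bowl_floor between 0 and 0.06 m and z of ball5_center in the frame of bowl_floor between 0 and 0.06 m and z of ball6_center in the frame of bowl_floor between 0 and 0.06 m and z of ball7_center in the frame of bowl_floor between 0 and 0.06 m), for 0.2 s.
At the end, for the whole second after the job is handed in: All eight balls lie in the bowl, the gate is within 3 mm of fully shut and the clamp is at 1.2 rad or more; the scoop stands flat and still on the cork mat, upright within 0.1 rad, its origin within 60 mm of the mat's centre (all of step 3 and height (world z) of scoop below 0.008 m and angle between scoop's own z axis and vertical below 0.1 rad and horizontal distance between scoop and mat below 0.06 m and linear speed of scoop below 0.02 m/s); the robot touches nothing.
It fails at once if the mallet is moved more than 30 mm (distance of mallet from where it was at the start of the episode above 0.03 m).
It fails at once if the tape is moved more than 30 mm (distance of tape from where it was at the start of the episode above 0.03 m).
It fails at once if the jar is moved more than 30 mm (distance of jar from where it was at the start of the episode above 0.03 m).
It also fails if it takes over 69 s, if anything falls off the work surface, if the arm or the gripper's body presses on something with over 40 N, if the wrist force passes 120 N, or if a joint passes its speed limit or range.

### The arm

A 7-joint arm with a two-finger parallel gripper is mounted at the origin on the work surface. World frame = base frame: x ahead of the robot, y to its left, z up, the work surface at z = 0. Lengths are in m, angles in rad, forces in N, time in s.
With the tool pointing down it reaches from about 0.425 to 0.925 m from the base axis. Payload 6.8 kg.
Tool frame: the origin (TCP) lies at the very end of the fingers, on their centre line; the grasp point (between the pads) lies 19 mm behind it; z points along the fingers, y is the line along which they close (so a half turn about z gives the same grasp; the last joint's range is limited). The gripper opens to 88 mm and grips with 3 to 60 N. Pads are 20 mm wide; open, the fingers measure 115 mm over their backs; the gripper's body (75 mm by 178 mm) begins 61 mm behind the grasp point.
Start: joints at [-1.368, 0.477, 0.022, 1.555, -0.011, 1.109, -0.083], TCP at [0.206, 0.643, 0.223] pointing down, gripper open.
Joint ranges: [-2.96, 2.96], [-0.34, 2.1], [-1.41, 1.46], [0.24, 2.44], [-1.37, 4.51], [0.17, 1.92], [-2.96, 2.96]. Speed limits (rad/s): [2.39, 2.39, 3.14, 3.14, 3.14, 3.14, 3.14].

### API

Orientations are given as a rotation vector (axis times angle).
In Python, from plant import sensors, optics, env, nets gives the robot as it stands.
- The arm moves only by the tool step_arm, never from a script. Its argument "commands" is a list that holds one entry, the list of rows, each a list of 7 numbers: the shift along the world's x, y, z as a fraction of full scale, then the turn, a rotation vector about the world's x, y, z as a fraction of full scale, then the finger opening in mm, from 0 to 87.8. A call has 1 to 12 rows; each row is the pose to reach, as a shift and turn from the pose commanded when the call began, turning the shorter way round; what a row does not reach only later rows make up. Full scale, the value 1, is 100 mm for a shift and 180 degrees for a turn. A row lasts 1/10 s, in which the tool goes at most 50 mm and 8.59 degrees, less where a joint would pass 70% of its speed; a pose out of reach is approached as far as the arm can. A call with a number of a shift or a turn outside -1 to 1 is refused whole. A call with a gripper value outside its range is refused whole. The fingers move at their own pace and stop on an object; "grip_force" is the grip in N (left out, the last holds). Time passes only in rows, so rows that repeat a pose let the fingers close. It gives the time, the measured TCP pose, the force, the opening and the grip force at its end, in the units of the state.
- sensors.read_state(): the state, without advancing time (a new reading comes with each control period).
- optics.camera(name): name is "scene" or "top" or "wrist"; returns a dict with "pixels" (420x560x3 uint8, blue, green, red), "mtx" (3x3 intrinsics, pixels), "world_from_camera" (4x4, takes a point from camera to world coordinates); the wrist camera has in their place "mount" (4x4, takes a point from camera to tool coordinates, whose origin is the TCP and whose axes are the flange's). Camera axes: x right, y down, z forward; pixel columns grow to the right and rows downward; lengths in m; the calibration is good to about 2 mm. A picture is of the moment at which its call begins: read the wrist's pose just before it. There is no depth.
- env.finish_job(): hands the job in; it is judged then, once.
Trained networks look in a picture, given as the dict that the camera call returned (one of the last four; its "shot" number tells which), for a name from the list of things; names that differ only in an ending like _2 or _b are one class to them, and where a whole thing is asked for, a point or a joint stands for the part that bears it (a point fixed in the world has none). Each returns a list of dicts, best first, with "score" (0 to 1); they miss things now and then, are a little off and sometimes report something else, mostly with a low value. They report only what shows in the picture. A call takes as long as a camera call.
- nets.recognise(label, picture): "bbox" ([left, top, width, height] in pixels, round what is visible of it).
- nets.pinpoint(label, picture): "xy" ([column, row] in pixels: a listed point, or the origin of a listed thing).
The state is a dict: "time_s": time; "joints": joint angles; "qd": joint speeds; "tau": joint torques, N m; "position": TCP position; "orientation": TCP orientation; "ft_force": force on the tool from outside, world axes, zero at the start; "ft_torque": the same for the moment, N m; "width": opening from 0.0 (shut) to 1.0 (fully open); "finger_force": force on a finger pad.
Only numpy, scipy, OpenCV 4.12 (cv2) and the standard library are available. Lean on these libraries where they do the work, as an engineer would, in place of code of your own. Each camera call takes 0.05 s, during which the arm holds its last target. There are 200 camera calls.

## Working session

There is one attempt and no reset: what is moved stays moved. The work goes in short steps, Python scripts to look and compute and a tool call to move; the robot and the scene stay as the last step left them, time stands still between calls to the robot, and variables do not carry over. Pictures are saved under pics/ and viewed, at most 13 in all, crops included, and the job is handed in when it is done.

Besides the shell and the picture viewer there is one more tool, called after "Emit:" as name(argument=value, ...), one argument or row to a line, values as JSON. step_arm: Moves the arm, as the interface text tells. Its arguments: {"type":"object","properties":{"commands":{"type":"array"},"grip_force":{"type":"number"}},"required":["commands"]}

```bash
mkdir -p pics; cat > h.py <<'E'
import numpy as np, cv2
from scipy.spatial.transform import Rotation as R
from plant import sensors, optics, env, nets
def ray(p,xy):
    M=p['world_from_camera']; d=np.linalg.inv(p['mtx'])@[xy[0],xy[1],1]
    d=M[:3,:3]@d; return M[:3,3],d/np.linalg.norm(d)
def tri(rays):
    A=sum(np.eye(3)-np.outer(d,d) for o,d in rays); b=sum((np.eye(3)-np.outer(d,d))@o for o,d in rays)
    x=np.linalg.solve(A,b); return x,[round(1000*np.linalg.norm((np.eye(3)-np.outer(d,d))@(x-o)),1) for o,d in rays]
def atz(p,xy,z):
    o,d=ray(p,xy); return o+d*(z-o[2])/d[2]
def wrist():
    s=sensors.read_state(); p=optics.camera('wrist')
    T=np.eye(4); T[:3,:3]=R.from_rotvec(s['orientation']).as_matrix(); T[:3,3]=s['position']
    p['world_from_camera']=T@p['mount']; return p
E
cat > a.py <<'E'
from h import *
s=sensors.read_state(); print({k:np.round(v,3) for k,v in s.items()})
P={n:optics.camera(n) for n in('scene','top')}
for n in P: cv2.imwrite(f'pics/{n}.png',P[n]['pixels'])
for l in ['gate_top','clamp_grip','bowl_floor','bowl_mouth','scoop','scoop_grip','scoop_lip','mat','mallet','tape','jar']:
    r=[]
    for n in P:
        q=nets.pinpoint(l,P[n]); print(l,n,[(np.round(a['xy']),round(a['score'],2)) for a in q[:2]])
        if q: r.append(ray(P[n],q[0]['xy']))
    if len(r)==2: x,e=tri(r); print('   ',x.round(4),e)
E
python3 a.py
```

```text
{'time_s': np.float64(0.0), 'joints': array([-1.368,  0.478,  0.022,  1.556, -0.011,  1.109, -0.083]), 'qd': array([ 0.002, -0.   , -0.001, -0.001, -0.   ,  0.   , -0.001]), 'tau': array([ 1.0000e-03, -5.8286e+01,  1.5350e+00, -2.7261e+01, -5.4000e-02,
        1.7000e-02,  0.0000e+00]), 'position': array([0.206, 0.642, 0.222]), 'orientation': array([-4.860e-01, -3.104e+00,  3.000e-03]), 'ft_force': array([ 0.839, -0.404, -0.367]), 'ft_torque': array([-0.   , -0.024,  0.047]), 'finger_force': np.float64(0.0), 'width': np.float64(1.0)}
gate_top scene [(array([360., 322.]), 0.71), (array([204., 126.]), 0.69)]
gate_top top [(array([378., 187.]), 0.79)]
    [0.6071 0.0426 0.2041] [np.float64(219.0), np.float64(219.0)]
clamp_grip scene [(array([221., 148.]), 0.96)]
clamp_grip top [(array([341., 188.]), 0.98), (array([370., 254.]), 0.19)]
    [ 0.6159 -0.1156  0.2249] [np.float64(0.6), np.float64(0.6)]
bowl_floor scene [(array([262., 160.]), 0.92), (array([360., 323.]), 0.2)]
bowl_floor top [(array([368., 251.]), 0.87), (array([381., 188.]), 0.16)]
    [ 0.5039 -0.1764  0.0868] [np.float64(
[... 656 characters left out ...]
np.float64(1.4), np.float64(1.4)]
mat scene [(array([364., 323.]), 0.18)]
mat top [(array([363., 253.]), 0.71), (array([182., 234.]), 0.62)]
    [ 0.481  -0.0058 -0.1309] [np.float64(201.0), np.float64(201.0)]
mallet scene [(array([167., 268.]), 0.6), (array([203., 125.]), 0.54)]
mallet top [(array([315., 122.]), 0.6)]
    [ 0.7865 -0.0949 -0.007 ] [np.float64(0.4), np.float64(0.4)]
tape scene [(array([224., 266.]), 0.43)]
tape top [(array([184., 155.]), 0.81)]
    [0.7048 0.1258 0.2366] [np.float64(33.6), np.float64(33.6)]
jar scene [(array([225., 263.]), 0.57), (array([371., 308.]), 0.51)]
jar top [(array([284., 168.]), 0.6)]
    [ 0.6852 -0.0258  0.0121] [np.float64(0.0), np.float64(0.0)]
```

View pics/scene.png

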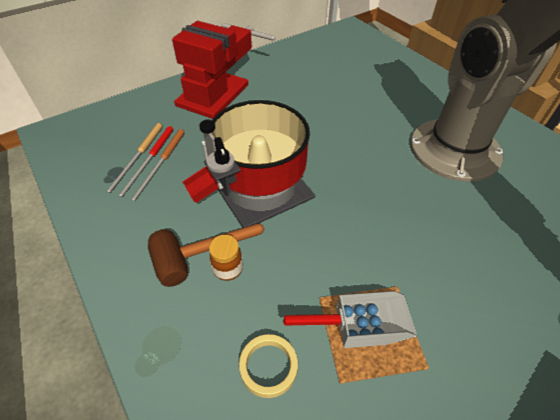

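View pics/top.png

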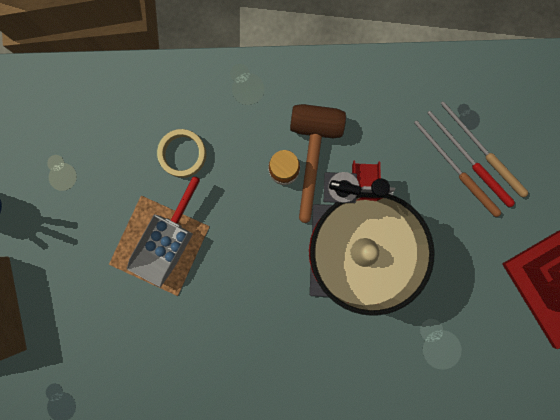

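```bash
cat > b.py <<'E'
from h import *
P={n:optics.camera(n) for n in('scene','top')}
x,e=tri([ray(P['scene'],(204,126)),ray(P['top'],(378,187))]);print('gate',x.round(4),e)
print('mat',atz(P['top'],(182,234),0.003).round(3),'tape',atz(P['top'],(184,155),0.0).round(3))
s=nets.pinpoint('mat',P['scene']);print(s[:3])
for n in P: print(n,P[n]['world_from_camera'].round(2).tolist(),P[n]['mtx'][0,0])
E
python3 b.py
```

```text
gate [ 0.6163 -0.1758  0.2342] [np.float64(2.4), np.float64(2.4)]
mat [0.552 0.193 0.003] tape [0.721 0.188 0.   ]
[{'xy': [256.0, 131.1], 'score': 0.6}]
scene [[-0.83, 0.43, -0.36, 0.83], [0.56, 0.64, -0.52, 0.37], [0.0, -0.63, -0.78, 0.7], [0.0, 0.0, 0.0, 1.0]] 384.5461489420164
top [[-0.02, -1.0, 0.06, 0.52], [-1.0, 0.02, 0.01, -0.02], [-0.01, -0.06, -1.0, 1.01], [0.0, 0.0, 0.0, 1.0]] 477.09412541120685
```

The scene view shows the machine upright, with the gate pull at (207,126), the knob at (221,150) and the scoop on its mat at (365,320). In the top view the pull is at (381,187) and the knob bar at (345,188), turned about 0.16 rad. The mat's centre is near (161,247). I'm moving above the gate with the fingers closing.

Emit:
step_arm(
  commands=[
    [[0.25,-0.5,0.5,0,0,-0.03,0],[0.5,-1,1,0,0,-0.057,0],[0.5,-1,1,0,0,-0.057,0]],
  ],
)

```text
time_s: 1.65
position: [0.2568, 0.5414, 0.3235]
orientation: [0.765, 3.047, -0.001]
ft_force: [1.0, 0.6, 0.8]
width: 0.769
finger_force: 0.0
```

Emit:
step_arm(
  commands=[
    [[0.25,-0.5,0.2,0,0,-0.03,0],[0.5,-1,0.4,0,0,-0.057,0],[0.5,-1,0.4,0,0,-0.057,0]],
  ],
)

```text
time_s: 1.95
position: [0.3099, 0.4389, 0.3652]
orientation: [1.043, 2.962, 0.005]
ft_force: [0.5, 0.2, 0.3]
width: 0.497
finger_force: 0.0
```

Emit:
step_arm(
  commands=[
    [[0.25,-0.5,0,0,0,-0.03,0],[0.5,-1,0,0,0,-0.057,0],[0.5,-1,0,0,0,-0.057,0]],
  ],
)

```text
time_s: 2.25
position: [0.3592, 0.3379, 0.363]
orientation: [1.304, 2.857, 0.0]
ft_force: [0.6, 0.6, -0.1]
width: 0.221
finger_force: 0.0
```

Emit:
step_arm(
  commands=[
    [[0.25,-0.5,0,0,0,-0.03,0],[0.5,-1,0,0,0,-0.057,0],[0.5,-1,0,0,0,-0.057,0]],
  ],
)

```text
time_s: 2.55
position: [0.4086, 0.2381, 0.3629]
orientation: [1.553, 2.73, -0.0]
ft_force: [0.2, 1.1, -0.0]
width: 0.008
finger_force: 0.0
```

Emit:
step_arm(
  commands=[
    [[0.25,-0.5,0,0,0,-0.03,0],[0.5,-1,0,0,0,-0.057,0],[0.5,-1,0,0,0,-0.057,0]],
  ],
)

```text
time_s: 2.85
position: [0.4582, 0.1384, 0.363]
orientation: [1.79, 2.58, 0.0]
ft_force: [0.3, -0.2, 0.2]
width: 0.003
finger_force: 0.0
```

Emit:
step_arm(
  commands=[
    [[0.25,-0.5,0,0,0,-0.03,0],[0.5,-1,0,0,0,-0.057,0],[0.5,-1,0,0,0,-0.057,0]],
  ],
)

```text
time_s: 3.15
position: [0.508, 0.0387, 0.3629]
orientation: [2.012, 2.41, -0.0]
ft_force: [-0.2, 0.3, 1.1]
width: 0.003
finger_force: 0.0
```

Emit:
step_arm(
  commands=[
    [[0.25,-0.5,0,0,0,-0.03,0],[0.5,-1,0,0,0,-0.057,0],[0.5,-1,0,0,0,-0.057,0]],
  ],
)

```text
time_s: 3.45
position: [0.5577, -0.0607, 0.3625]
orientation: [2.218, 2.223, -0.002]
ft_force: [0.1, 0.1, 0.0]
width: 0.007
finger_force: 0.0
```

Emit:
step_arm(
  commands=[
    [[0.25,-0.5,0,0,0,-0.03,0],[0.5,-1,0,0,0,-0.057,0],[0.5,-1,0,0,0,-0.057,0],[0.5,-1,0,0,0,-0.057,0]],
  ],
)

```text
time_s: 3.85
position: [0.6069, -0.1574, 0.3617]
orientation: [-2.403, -2.022, 0.002]
ft_force: [0.5, 1.4, -0.6]
width: 0.004
finger_force: 0.0
```

```bash
cat > c.py <<'E'
from h import *
import sys
s=sensors.read_state(); print({k:np.round(s[k],4).tolist() for k in('time_s','joints','position','orientation','width')})
W=wrist(); cv2.imwrite(f'pics/{sys.argv[1]}.png',W['pixels'])
P={'w':W,'s':optics.camera('scene'),'t':optics.camera('top')}
for l in sys.argv[2:]:
    r={}
    for n in P:
        q=nets.pinpoint(l,P[n]); print(l,n,[(np.round(a['xy']).tolist(),round(a['score'],2)) for a in q[:2]])
        if q: r[n]=ray(P[n],q[0]['xy'])
    for c in('ws','wt','wst'):
        if all(k in r for k in c): x,e=tri([r[k] for k in c]); print('   ',c,x.round(4),np.array(e))
E
python3 c.py w1 gate_top clamp_grip bowl_mouth
```

```text
{'time_s': 3.85, 'joints': [-0.3969, 0.3668, 0.7635, 1.5277, -0.2559, 1.3517, 0.2176], 'position': [0.6069, -0.1574, 0.3617], 'orientation': [-2.4033, -2.0223, 0.0024], 'width': 0.0044}
gate_top w [([294.0, 224.0], 0.86), ([318.0, 60.0], 0.55)]
gate_top s [([203.0, 120.0], 0.8)]
gate_top t [([379.0, 187.0], 0.54)]
    ws [ 0.6165 -0.1751  0.248 ] [1.8 1.8]
    wt [ 0.6139 -0.1762  0.2397] [1.2 1.2]
    wst [ 0.615  -0.1752  0.2468] [0.5 3.3 3. ]
clamp_grip w [([284.0, 157.0], 0.73)]
clamp_grip s [([220.0, 149.0], 0.69), ([315.0, 320.0], 0.6)]
clamp_grip t [([342.0, 185.0], 0.74)]
    ws [ 0.6165 -0.1213  0.2192] [0.2 0.2]
    wt [ 0.6167 -0.1158  0.2488] [1.2 1.2]
    wst [ 0.618  -0.1192  0.222 ] [2.3 0.6 2.2]
bowl_mouth w [([190.0, 218.0], 0.65)]
bowl_mouth s [([260.0, 132.0], 0.92), ([347.0, 312.0], 0.67)]
bowl_mouth t [([369.0, 254.0], 0.81), ([157.0, 232.0], 0.29)]
    ws [ 0.5008 -0.1755  0.1674] [1.9 1.9]
    wt [ 0.5057 -0.1694  0.1788] [3.4 3.4]
    wst [ 0.5041 -0.17    0.1737] [4.2 1.8 3. ]
```

View pics/w1.png

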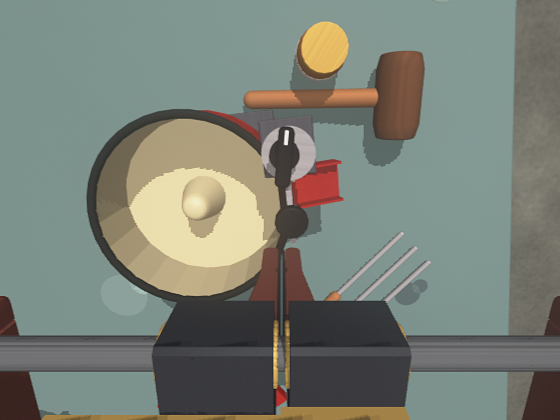

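The wrist view shows the pull at (292,221), the knob bar running from (288,128) to (281,187), and the path clear. Next I work out the bar's yaw and the pull position.

```bash
python3 - <<'E'
from h import *
W=wrist()
for xy,z in [((288,128),.23),((281,187),.23),((284,157),.22),((292,221),.236)]: print(atz(W,xy,z).round(4))
g=atz(W,(288,128),.23)-atz(W,(281,187),.23); print(np.degrees(np.arctan2(g[1],g[0])), W['world_from_camera'].round(3).tolist())
# mat centre by colour in top view
t=optics.camera('top'); h=cv2.cvtColor(t['pixels'],cv2.COLOR_BGR2HSV)
m=((h[...,0]>5)&(h[...,0]<20)&(h[...,1]>90)&(h[...,2]>90)).astype('uint8'); m[:, :100]=0; m[:,220:]=0; m[:190]=0; m[310:]=0
p=np.argwhere(m)[:,::-1].astype(np.int32); b=cv2.minAreaRect(p); print(b, atz(t,b[0],.003).round(4))
E
```

```text
[ 0.6232 -0.0962  0.23  ]
[ 0.6088 -0.1448  0.23  ]
[ 0.6157 -0.1208  0.22  ]
[ 0.6134 -0.1754  0.236 ]
73.50260688416128 [[0.985, -0.164, -0.051, 0.621], [-0.172, -0.942, -0.288, -0.077], [-0.001, 0.292, -0.956, 0.524], [0.0, 0.0, 0.0, 1.0]]
((158.787109375, 244.87515258789062), (75.44473266601562, 76.91826629638672), 24.676862716674805) [0.5304 0.2424 0.003 ]
```

Emit:
step_arm(
  commands=[
    [[0.08,-0.2,-0.4,0,0,0,0],[0.08,-0.2,-0.8,0,0,0,0],[0.08,-0.2,-1,0,0,0,0],[0.08,-0.2,-1,0,0,0,0]],
  ],
)

```text
time_s: 4.95
position: [0.6127, -0.1766, 0.2594]
orientation: [-2.401, -2.019, 0.006]
ft_force: [-0.0, -0.4, 0.3]
width: 0.003
finger_force: 0.0
```

Emit:
step_arm(
  commands=[
    [[0,0,-0.08,0,0,0,0],[0,0,-0.16,0,0,0,0],[0,0,-0.22,0,0,0,0],[0,0,-0.28,0,0,0,0],[0,0,-0.33,0,0,0,0],[0,0,-0.37,0,0,0,0],[0,0,-0.4,0,0,0,0],[0,0,-0.42,0,0,0,0]],
  ],
)

```text
time_s: 5.75
position: [0.6148, -0.1774, 0.2206]
orientation: [2.404, 2.021, 0.001]
ft_force: [1.3, 0.8, 2.3]
width: 0.008
finger_force: 1.0
```

Emit:
step_arm(
  commands=[
    [[0,0,-0.02,0,0,0,0],[0,0,-0.03,0,0,0,0],[0,0,-0.03,0,0,0,0]],
  ],
)

```text
time_s: 6.05
position: [0.6143, -0.1773, 0.2175]
orientation: [-2.404, -2.022, 0.0]
ft_force: [0.6, -0.1, 2.1]
width: 0.004
finger_force: 0.6
```

Emit:
step_arm(
  commands=[
    [[0,0,-0.01,0,0,0,0],[0,0,-0.02,0,0,0,0],[0,0,-0.03,0,0,0,0],[0,0,-0.04,0,0,0,0]],
  ],
)

```text
time_s: 6.45
position: [0.6147, -0.1775, 0.2171]
orientation: [-2.405, -2.021, -0.004]
ft_force: [-8.6, 5.4, 29.8]
width: 0.004
finger_force: 15.0
```

Emit:
step_arm(
  commands=[
    [[0,0,0.3,0,0,0,0],[0,0,0.7,0,0,0,50],[0.01,0.3,0.7,0,0,-0.02,50],[0.01,0.56,0.7,0,0,-0.037,50],[0.01,0.56,0.7,0,0,-0.037,50],[0.01,0.56,0.7,0,0,-0.037,50]],
  ],
)

```text
time_s: 7.05
position: [0.6149, -0.1209, 0.2831]
orientation: [-2.515, -1.881, 0.002]
ft_force: [-0.3, -0.3, 0.0]
width: 0.422
finger_force: 0.0
```

```bash
python3 c.py w2 clamp_grip gate_top
```

```text
{'time_s': 7.05, 'joints': [-0.4563, 0.4246, 0.7645, 1.6423, -0.3102, 1.2021, 0.0905], 'position': [0.6149, -0.1209, 0.2831], 'orientation': [-2.5155, -1.8806, 0.0019], 'width': 0.4225}
clamp_grip w [([280.0, 226.0], 0.97)]
clamp_grip s [([220.0, 148.0], 0.81)]
clamp_grip t []
    ws [ 0.616  -0.12    0.2202] [1.1 1.1]
gate_top w [([300.0, 293.0], 0.58)]
gate_top s [([206.0, 131.0], 0.54)]
gate_top t []
    ws [ 0.6165 -0.1721  0.2255] [2.3 2.3]
```

View pics/w2.png

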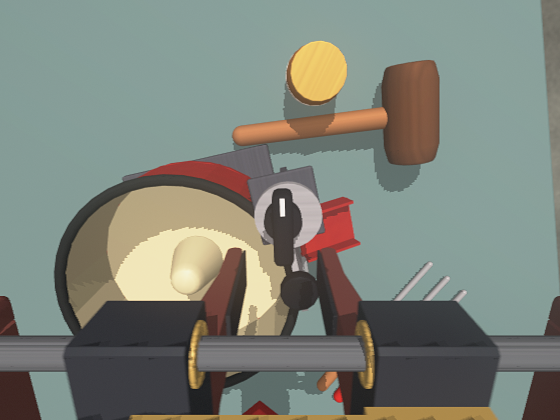

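The bar runs vertically from (282,190) to (282,263), centred between the fingertips at (238,322). I'm descending and gripping.

Emit:
step_arm(
  commands=[
    [[0,0,-0.3,0,0,0,40],[0,0,-0.55,0,0,0,40],[0,0,-0.74,0,0,0,40],[0,0,-0.74,0,0,0,40],[0,0,-0.74,0,0,0,10],[0,0,-0.74,0,0,0,10],[0,0,-0.74,0,0,0,10],[0,0,-0.74,0,0,0,10],[0,0,-0.74,0,0,0,10]],
  ],
  grip_force=20,
)

```text
time_s: 8.4
position: [0.6158, -0.1214, 0.2107]
orientation: [2.517, 1.878, 0.002]
ft_force: [-0.6, 0.6, 5.6]
width: 0.159
finger_force: 19.9
```

Emit:
step_arm(
  commands=[
    [[0,0,0,0,0,-0.04,10],[0,0,0,0,0,-0.08,10],[0,0,0,0,0,-0.12,10],[0,0,0,0,0,-0.16,10],[0,0,0,0,0,-0.2,10],[0,0,0,0,0,-0.2,10]],
  ],
)

```text
time_s: 9.0
position: [0.616, -0.1216, 0.2107]
orientation: [2.976, 1.003, 0.002]
ft_force: [-1.5, 0.3, 5.8]
width: 0.158
finger_force: 20.0
```

Emit:
step_arm(
  commands=[
    [[0,0,0,0,0,-0.04,10],[0,0,0,0,0,-0.08,10],[0,0,0,0,0,-0.12,10],[0,0,0,0,0,-0.14,10],[0,0,0,0,0,-0.15,10],[0,0,0,0,0,-0.15,10]],
  ],
)

```text
time_s: 9.6
position: [0.6161, -0.1217, 0.2107]
orientation: [3.128, 0.286, 0.002]
ft_force: [-1.3, -0.3, 5.4]
width: 0.16
finger_force: 19.9
```

```bash
python3 - <<'E'
from h import *
s=sensors.read_state();print(s['ft_torque'],s['orientation'],s['joints'].round(3) if hasattr(s['joints'],'round') else s['joints'])
E
```

```text
[-0.03857569  0.35865781  0.19868015] [3.12760712e+00 2.85724045e-01 2.22064860e-03] [-0.587  0.599  1.008  1.733 -0.557  1.124 -0.795]
```

Emit:
step_arm(
  commands=[
    [[0,0,0,0,0,-0.01,10],[0,0,0,0,0,-0.02,10],[0,0,0,0,0,-0.02,10]],
  ],
)

```text
time_s: 9.9
position: [0.6161, -0.1217, 0.2107]
orientation: [3.135, 0.188, 0.002]
ft_force: [-1.0, -0.7, 5.9]
width: 0.16
finger_force: 19.9
```

```bash
python3 - <<'E'
from h import *
s=sensors.read_state();print(s['ft_torque'],s['orientation'])
E
```

```text
[-0.0253229   0.37172116  0.21133888] [3.13516501e+00 1.87619245e-01 2.41994179e-03]
```

Emit:
step_arm(
  commands=[
    [[0,0,0,0,0,0,28],[0,0,0,0,0,0,28],[0,0,0.3,0,0,0,28],[0,0,0.7,0,0,0,28],[0,0,1,0,0,0,50],[0,0,1,0,0,0,50]],
  ],
)

```text
time_s: 10.5
position: [0.6171, -0.1225, 0.3136]
orientation: [3.135, 0.188, 0.01]
ft_force: [0.2, -0.0, -0.2]
width: 0.46
finger_force: 0.0
```

```bash
python3 c.py w3 clamp_grip gate_top bowl_mouth bowl_floor
```

```text
{'time_s': 10.5, 'joints': [-0.6438, 0.5203, 1.1063, 1.6116, -0.4805, 1.304, -0.9145], 'position': [0.6171, -0.1225, 0.3136], 'orientation': [3.1346, 0.1876, 0.0098], 'width': 0.4596}
clamp_grip w [([278.0, 215.0], 0.89)]
clamp_grip s [([218.0, 148.0], 0.95)]
clamp_grip t [([156.0, 234.0], 0.64)]
    ws [ 0.62   -0.1197  0.2236] [1.8 1.8]
    wt [ 0.6243 -0.0071  0.5509] [138.7 138.7]
    wst [0.6273 0.0137 0.3757] [134.3  55.6 157.2]
gate_top w [([348.0, 227.0], 0.97)]
gate_top s [([205.0, 132.0], 0.77)]
gate_top t [([285.0, 167.0], 0.26)]
    ws [ 0.6173 -0.1746  0.2235] [2.6 2.6]
    wt [ 0.6489 -0.0758  0.4026] [59.4 59.4]
    wst [ 0.6485 -0.0812  0.3221] [67.  17.1 59.4]
bowl_mouth w [([313.0, 312.0], 0.56)]
bowl_mouth s [([258.0, 130.0], 0.58), ([358.0, 311.0], 0.54)]
bowl_mouth t []
    ws [ 0.5085 -0.1668  0.1811] [0.8 0.8]
bowl_floor w [([308.0, 274.0], 0.67), ([277.0, 213.0], 0.31)]
bowl_floor s [([264.0, 158.0], 0.92)]
bowl_floor t []
    ws [ 0.4998 -0.1694  0.092 ] [4.7 4.7]
```

View pics/w3.png

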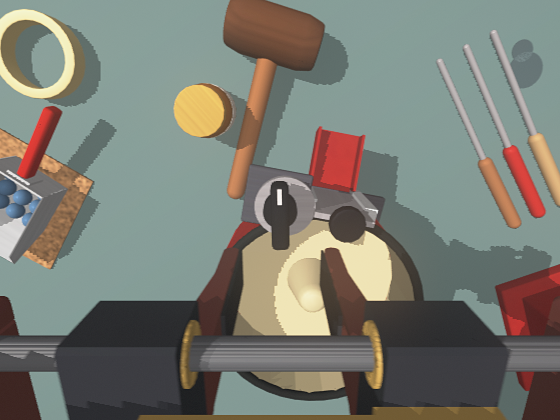

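The wrist view shows the knob at (280,205), now at right angles to the line to the pull at (347,223), and the gate down. Next I fit a simple arm model to the logged poses, to check that the pouring tilt is reachable.

```bash
cat > k.py <<'E'
from h import *
import itertools
from scipy.optimize import least_squares
D=[([-1.368,.4775,.022,1.5555,-.011,1.109,-.083],[.206,.6425,.2225],[-.486,-3.104,.003]),
([-0.3969,0.3668,0.7635,1.5277,-0.2559,1.3517,0.2176],[.6069,-.1574,.3617],[-2.4033,-2.0223,.0024]),
([-0.4563,0.4246,0.7645,1.6423,-0.3102,1.2021,0.0905],[.6149,-.1209,.2831],[-2.5155,-1.8806,.0019]),
([-.587,.599,1.008,1.733,-.557,1.124,-.795],[.6161,-.1217,.2107],[3.1276,.2857,.0022]),
([-0.6438,0.5203,1.1063,1.6116,-0.4805,1.304,-0.9145],[.6171,-.1225,.3136],[3.1346,.1876,.0098])]
rz=lambda a:R.from_euler('z',a); ry=lambda a:R.from_euler('y',a)
def fk(q,p,s):
    h,a,b,L,c1,c7,e1,e2,e3=p
    r=rz(s[0]*q[0]+c1); x=np.array([0,0,h]); 
    r=r*ry(q[1])*rz(s[1]*q[2]); x=x+r.apply([e1,0,a]); r=r*ry(q[3]); x=x+r.apply([e2,0,0])
    r=r*rz(s[2]*q[4]); x=x+r.apply([0,0,b]); r=r*ry(q[5]); x=x+r.apply([e3,0,0]); r=r*rz(s[3]*q[6]+c7); return x+r.apply([0,0,L]),r
def res(p,s): 
    o=[]
    for q,x,v in D:
        X,r=fk(q,p,s); o+=list(X-x)+list(.3*(R.from_rotvec(v).inv()*r).as_rotvec())
    return o
def fit():
    best=None
    for s in itertools.product([1,-1],repeat=4):
        for c1 in(2.63,-.1):
            for c7 in(0,1.57,3.14,-1.57):
                f=least_squares(res,[.36,.45,.45,.3,c1,c7,0,0,0],args=(s,))
                if best is None or f.cost<best[0]: best=(f.cost,f.x,s)
    return best
if __name__=='__main__':
    b=fit(); print(b); np.save('kin.npy',np.r_[b[1],b[2]]); print(np.abs(res(b[1],b[2])).max())
E
python3 k.py
```

```text
(np.float64(4.988101891737876e-05), array([ 0.47287977,  0.55383653,  0.42628367,  0.50667951, -0.08932352,
        1.48160037,  0.098389  ,  0.00194956,  0.04247934]), (-1, -1, -1, -1))
0.005500042488941204
```

```bash
cat > ik.py <<'E'
from k import *
K=np.load('kin.npy'); P,S=K[:9],K[9:]
lo=np.array([-2.96,-.34,-1.41,.24,-1.37,.17,-2.96])+.05; hi=np.array([2.96,2.1,1.46,2.44,4.51,1.92,2.96])-.05
def ik(x,r,q0):
    f=least_squares(lambda q:np.r_[(lambda X,rr:np.r_[X-x,.3*(r.inv()*rr).as_rotvec()])(*fk(q,P,S)),.002*(q-q0)],np.clip(q0,lo+.01,hi-.01),bounds=(lo,hi))
    return f.x,np.abs(f.fun[:6]).max()
def tool(gr,scoopR,phi,sg): # grip point, scoop rotation -> tcp pose
    r=scoopR*ry(phi)*R.from_matrix(np.array([[ -sg,0,0],[0,sg,0],[0,0,-1]]).T)
    return gr+r.apply([0,0,.019]),r
if __name__=='__main__':
    q0=np.array(D[-1][0]); d=np.radians
    G=np.array([.6137,.1815,.0425]); B=np.array([.506,-.171,0])
    for sg in(1,-1):
      for phi in(-30,-20,-10,0,10,20,30):
        best=[]
        x,r=tool(G,rz(d(-30)),d(phi),sg); qa,ea=min([ik(x,r,q) for q in(q0,np.r_[q0[:6],q0[6]+1.5],np.r_[q0[:6],q0[6]-1.])],key=lambda t:t[1])
        if ea>.01: print(sg,phi,'pick fails',ea); continue
        for psi in range(-120,121,20):
            q=qa; E=[]
            for th in(0,20,40,55,65):
                rs=rz(d(psi))*ry(-d(th)); c,s_=np.cos(d(psi)),np.sin(d(psi))
                lip=B+[.02*c,.02*s_,.30-.09*min(th/50,1)]
                x,r=tool(lip+rs.apply([.17,0,.0085]),rs,d(phi),sg)
                q,e=ik(x,r,q); E.append(e)
            best.append((psi,[int(1000*e) for e in E]))
        print(sg,phi,qa.round(2),[b for b in best if max(b[1])<=8])
E
python3 ik.py
```

```text
1 -30 [-1.43  0.84  0.96  2.21 -0.94  0.22  1.21] [(-120, [0, 0, 0, 0, 0]), (-100, [0, 0, 0, 0, 0]), (-80, [0, 0, 0, 0, 0])]
1 -20 [-1.12  0.68  0.69  2.09 -0.37  0.33  0.8 ] [(-120, [0, 0, 0, 0, 0]), (-100, [0, 0, 0, 0, 0]), (-80, [0, 0, 0, 0, 0])]
1 -10 [-0.92  0.66  0.61  1.97 -0.45  0.53  0.99] [(-120, [0, 0, 0, 0, 0]), (-100, [0, 0, 0, 0, 0]), (-80, [0, 0, 0, 0, 0])]
1 0 [-0.78  0.72  0.59  1.82 -0.55  0.78  1.15] [(-120, [0, 0, 0, 0, 0]), (-100, [0, 0, 0, 0, 0]), (-80, [0, 0, 0, 0, 0])]
1 10 [-0.67  0.81  0.59  1.64 -0.62  1.03  1.23] [(-120, [0, 0, 0, 0, 0]), (-100, [0, 0, 0, 0, 0]), (-80, [0, 0, 0, 0, 0])]
1 20 [-0.56  0.93  0.57  1.44 -0.66  1.28  1.26] [(-120, [0, 0, 0, 0, 0]), (-100, [0, 0, 0, 0, 0]), (-80, [0, 0, 0, 0, 0]), (-60, [0, 0, 0, 0, 0])]
1 30 [-0.45  1.06  0.55  1.2  -0.7   1.53  1.24] [(-120, [0, 0, 0, 0, 0]), (-100, [0, 0, 0, 0, 0]), (-80, [0, 0, 0, 0, 0]), (40, [0, 0, 0, 0, 1]), (60, [0, 0, 0, 0, 5])]
-1 -30 [-1.48  0.9   1.06  2.24 -1.22  0.29 -1.66] [(40, [0, 0, 0, 0, 0]), (60, [0, 0, 0, 0, 0]), (80, [0, 0, 0, 0, 0])]
-1 -20 [-1.21  0.73  0.84  2.1  -0.68  
[... 220 characters left out ...]
, 0])]
-1 0 [-0.89  0.78  0.77  1.82 -0.72  0.84 -1.86] [(40, [0, 0, 0, 0, 0]), (60, [0, 0, 0, 0, 0]), (80, [0, 0, 0, 0, 0]), (100, [0, 0, 0, 0, 0])]
-1 10 [-0.76  0.86  0.73  1.64 -0.74  1.09 -1.83] [(40, [0, 0, 0, 0, 0]), (60, [0, 0, 0, 0, 0]), (80, [0, 0, 0, 0, 0]), (100, [0, 0, 0, 0, 0]), (120, [0, 0, 0, 0, 2])]
-1 20 [-0.62  0.97  0.69  1.44 -0.75  1.33 -1.82] [(20, [0, 0, 0, 0, 0]), (40, [0, 0, 0, 0, 0]), (60, [0, 0, 0, 0, 0]), (80, [0, 0, 0, 0, 0]), (100, [0, 0, 0, 0, 0]), (120, [0, 0, 0, 0, 0])]
-1 30 [-0.5   1.09  0.65  1.21 -0.78  1.56 -1.86] [(-80, [0, 0, 0, 0, 8]), (40, [0, 0, 0, 0, 0]), (60, [0, 0, 0, 0, 0]), (80, [0, 0, 0, 0, 0]), (100, [0, 0, 0, 0, 0]), (120, [0, 0, 0, 0, 0])]
```

The model fits well enough: pouring with the handle on the +y side (yaw about 80°) is within reach. I'm moving above the scoop for a closer measurement.

Emit:
step_arm(
  commands=[
    [[-0.1,0.5,0.2,0,0,-0.03,50],[-0.2,0.9,0.2,0,0,-0.06,50]],
  ],
)

```text
time_s: 11.45
position: [0.5958, -0.0329, 0.3315]
orientation: [3.139, -0.122, 0.005]
ft_force: [0.5, 0.8, -0.2]
width: 0.568
finger_force: 0.0
```

Emit:
step_arm(
  commands=[
    [[-0.1,0.5,0,0,0,-0.03,50],[-0.2,0.9,0,0,0,-0.06,50]],
  ],
)

```text
time_s: 11.65
position: [0.575, 0.0613, 0.3298]
orientation: [-3.114, 0.407, -0.001]
ft_force: [-0.4, -0.6, 0.1]
width: 0.567
finger_force: 0.0
```

Emit:
step_arm(
  commands=[
    [[-0.1,0.5,0,0,0,-0.03,50],[-0.2,0.9,0,0,0,-0.06,50]],
  ],
)

```text
time_s: 11.85
position: [0.5548, 0.1517, 0.3297]
orientation: [-3.063, 0.698, -0.0]
ft_force: [0.2, 0.2, -0.2]
width: 0.571
finger_force: 0.0
```

Emit:
step_arm(
  commands=[
    [[-0.1,0.3,0,0,0,-0.02,50],[-0.2,0.5,0,0,0,-0.025,50],[-0.2,0.5,0,0,0,-0.025,50],[-0.2,0.5,0,0,0,-0.025,50]],
  ],
)

```text
time_s: 12.25
position: [0.5354, 0.1986, 0.3297]
orientation: [3.034, -0.813, 0.0]
ft_force: [0.5, 0.0, 0.4]
width: 0.568
finger_force: 0.0
```

```bash
python3 c.py w4 scoop scoop_grip scoop_lip mat
```

```text
{'time_s': 12.25, 'joints': [-1.409, 0.5439, 1.4049, 1.7234, -0.5495, 1.3544, -1.9949], 'position': [0.5354, 0.1986, 0.3297], 'orientation': [3.0344, -0.8126, 0.0005], 'width': 0.5679}
scoop w [([263.0, 174.0], 0.83)]
scoop s [([358.0, 327.0], 0.75)]
scoop t [([168.0, 239.0], 0.92), ([168.0, 239.0], 0.17)]
    ws [ 0.5392  0.2272 -0.0047] [3.4 3.4]
    wt [0.5398 0.2248 0.0063] [3.5 3.5]
    wst [ 0.5401  0.2263 -0.0049] [4.7 2.2 2.5]
scoop_grip w [([265.0, 234.0], 0.56), ([262.0, 114.0], 0.55)]
scoop_grip s [([317.0, 321.0], 0.73)]
scoop_grip t [([175.0, 247.0], 0.7), ([184.0, 205.0], 0.57)]
    ws [0.5855 0.2238 0.1833] [70.9 70.9]
    wt [0.5261 0.1889 0.2282] [30.8 30.8]
    wst [0.5467 0.2103 0.0919] [71.1 81.1 30.7]
scoop_lip w [([265.0, 236.0], 0.94)]
scoop_lip s [([407.0, 313.0], 0.89)]
scoop_lip t []
    ws [0.4663 0.2656 0.0377] [2.6 2.6]
mat w []
mat s []
mat t []
```

View pics/w4.png

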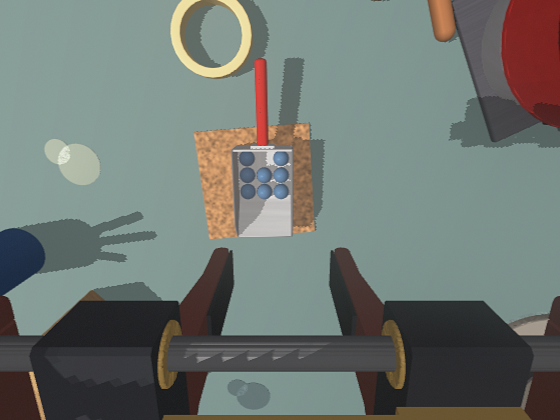

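Wrist view: handle from (263,146) to (260,62), lip at (265,236), eight balls in the cup, and mat corners at (195,131), (311,123), (315,230) and (209,239).

```bash
cat > d.py <<'E'
from h import *
W=wrist();s=sensors.read_state()
f=lambda xy,z:atz(W,xy,z)
e=f((260,62),.058);ro=f((263,146),.047);lip=f((265,236),.035)
print('end',e.round(4),'root',ro.round(4),'lip',lip.round(4))
yaw=np.degrees(np.arctan2(*(e-ro)[[1,0]])); yaw2=np.degrees(np.arctan2(*(e-lip)[[1,0]])); print(yaw,yaw2)
C=[f(c,.003) for c in((195,131),(311,123),(315,230),(209,239))]; print('mat',np.mean(C,0).round(4))
u=(e-lip)[:2]/np.linalg.norm((e-lip)[:2]); print('len',np.linalg.norm((e-lip)[:2]))
print('grip85',(lip[:2]+.17*u).round(4),(e[:2]-.06*u).round(4),'grip72',(lip[:2]+.157*u).round(4),(e[:2]-.073*u).round(4))
x,er=tri([ray(W,(262,114)),ray(optics.camera('scene'),(317,321))]);print(x,er)
y=R.from_rotvec(s['orientation']).as_matrix(); print('tool x yaw',np.degrees(np.arctan2(y[1,0],y[0,0])),s['joints'])
E
python3 d.py
```

```text
end [0.6593 0.1558 0.058 ] root [0.5739 0.2036 0.047 ] lip [0.4634 0.2673 0.035 ]
-29.225509184652864 -29.631094017261585
mat [0.529  0.2424 0.003 ]
len 0.2254097712382329
grip85 [0.6111 0.1832] [0.6071 0.1855] grip72 [0.5998 0.1896] [0.5958 0.1919]
[0.60932058 0.18443055 0.03124725] [np.float64(1.3), np.float64(1.3)]
tool x yaw -30.04181826141771 [-1.40876101  0.54397861  1.40455868  1.72324542 -0.54981852  1.35454891
 -1.99595908]
```

Emit:
step_arm(
  commands=[
    [[0.3,-0.04,-0.4,0.014,0.024,0,50],[0.6,-0.07,-0.8,0.027,0.048,0,50],[0.6,-0.07,-1,0.027,0.048,0,50]],
  ],
)

```text
time_s: 13.4
position: [0.5981, 0.1892, 0.2282]
orientation: [-2.98, 0.805, 0.26]
ft_force: [1.0, -0.2, 0.7]
width: 0.571
finger_force: 0.0
```

Emit:
step_arm(
  commands=[
    [[0,0,-0.4,0,0,0,50],[0,0,-0.8,0,0,0,50],[0,0,-1,0,0,0,50],[0,0,-1,0,0,0,50]],
  ],
)

```text
time_s: 13.8
position: [0.5938, 0.1918, 0.1272]
orientation: [-2.984, 0.801, 0.266]
ft_force: [-0.2, -0.2, -0.3]
width: 0.57
finger_force: 0.0
```

```bash
python3 - <<'E'
from h import *
s=sensors.read_state();print(s['joints'],s['position'],s['orientation'])
W=wrist(); cv2.imwrite('pics/w5.png',W['pixels'])
E
```

```text
[-0.98340668  0.81159269  1.02340958  1.70988416 -0.81353429  1.25528372
 -1.78575509] [0.59380805 0.19181126 0.12724088] [-2.98439459  0.80110033  0.26567154]
```

View pics/w5.png

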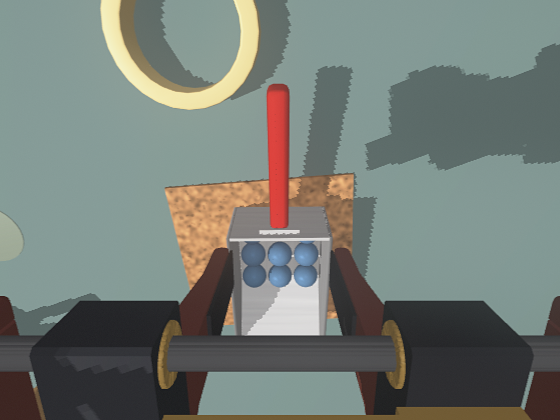

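```bash
python3 - <<'E'
from h import *
W=wrist(); M=np.linalg.inv(W['world_from_camera'])
for p in([.594,.192,.127],[.594,.192,.023],[.594,.192,.042],[.598,.19,.052]):
    c=W['mtx']@(M@np.r_[p,1])[:3]; print(p,(c[:2]/c[2]).round())
print(atz(W,(278,85),.062),atz(W,(279,226),.047),atz(W,(278,208),.055))
E
```

```text
[0.594, 0.192, 0.127] [283. 268.]
[0.594, 0.192, 0.023] [282. 189.]
[0.594, 0.192, 0.042] [282. 199.]
[0.598, 0.19, 0.052] [282. 199.]
[0.66714421 0.15263044 0.062     ] [0.57772386 0.20404024 0.047     ] [0.59474308 0.19494328 0.055     ]
```

The handle is centred between the fingers at column 278, and the projected grip lies at row 199, just outside the cup wall. I'm descending, gripping and lifting.

Emit:
step_arm(
  commands=[
    [[0.04,-0.02,-0.4,0,0,0,50],[0.04,-0.02,-0.8,0,0,0,50],[0.04,-0.02,-1,0,0,0,50],[0.04,-0.02,-1,0,0,0,50]],
  ],
  grip_force=60,
)

```text
time_s: 14.3
position: [0.5987, 0.19, 0.0289]
orientation: [-2.983, 0.8, 0.262]
ft_force: [0.7, 0.1, 0.1]
width: 0.575
finger_force: 0.0
```

Emit:
step_arm(
  commands=[
    [[0,0,-0.03,0,0,0,30],[0,0,-0.03,0,0,0,10],[0,0,-0.03,0,0,0,5],[0,0,-0.03,0,0,0,5],[0,0,-0.03,0,0,0,5],[0,0,-0.03,0,0,0,5],[0,0,-0.03,0,0,0,5]],
  ],
  grip_force=60,
)

```text
time_s: 15.0
position: [0.5998, 0.1898, 0.0272]
orientation: [-2.982, 0.8, 0.259]
ft_force: [-0.8, 0.5, 4.5]
width: 0.155
finger_force: 60.0
```

Emit:
step_arm(
  commands=[
    [[0,0,0.05,0,0,0,5],[0,0,0.15,0,0,0,5],[0,0,0.3,0,0,0,5],[0,0,0.4,0,0,0,5],[0,0,0.4,0,0,0,5]],
  ],
)

```text
time_s: 15.5
position: [0.6006, 0.1897, 0.0688]
orientation: [-2.981, 0.8, 0.255]
ft_force: [0.3, 0.5, -2.8]
width: 0.156
finger_force: 60.0
```

```bash
python3 - <<'E'
from h import *
s=sensors.read_state();print(s['joints'],s['position'],s['orientation'],s['ft_force'])
P=wrist(); Q=optics.camera('scene')
cv2.imwrite('pics/m6.png',np.vstack([cv2.resize(P['pixels'],(400,300)),cv2.resize(Q['pixels'][200:420,200:500],(400,293))]))
E
```

```text
[-0.94332903  0.87874408  0.96363647  1.73134755 -0.87948384  1.17365891
 -1.73591771] [0.60064556 0.18965411 0.06878146] [-2.98126129  0.80010752  0.25498216] [ 0.33605136  0.50369087 -2.76455248]
```

View pics/m6.png

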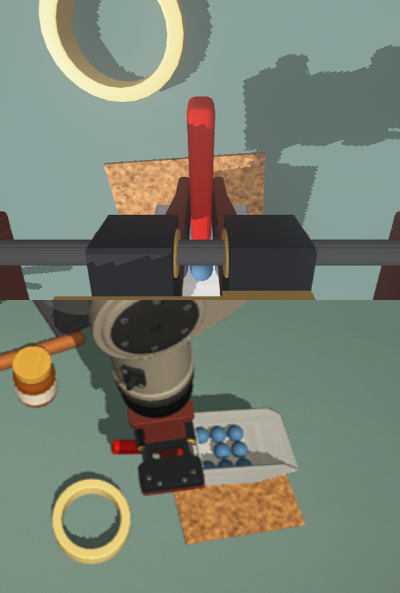

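The scoop is lifted with its balls inside and looks level (lower crop, cup around (240,440)). I'm carrying it to the bowl while turning.

Emit:
step_arm(
  commands=[
    [[0,0,0.2,0,0,0,5],[0,0,0.45,0,0,0,5],[0,0,0.75,0,0,0,5],[0,0,0.95,0,0,0,5],[0,0,1,0,0,0,5]],
  ],
)

```text
time_s: 16.1
position: [0.6007, 0.1895, 0.1696]
orientation: [-2.981, 0.8, 0.254]
ft_force: [0.5, 0.0, -3.8]
width: 0.157
finger_force: 60.0
```

Emit:
step_arm(
  commands=[
    [[-0.03,-0.05,0.15,0,0,0.03,5],[-0.07,-0.1,0.35,0,0,0.07,5],[-0.11,-0.16,0.55,0,0,0.11,5],[-0.15,-0.22,0.75,0,0,0.15,5],[-0.18,-0.27,0.9,0,0,0.18,5],[-0.2,-0.3,1,0,0,0.2,5]],
  ],
)

```text
time_s: 16.7
position: [0.5791, 0.1594, 0.2671]
orientation: [3.115, 0.167, -0.27]
ft_force: [0.2, -0.2, -2.5]
width: 0.157
finger_force: 60.0
```

Emit:
step_arm(
  commands=[
    [[-0.04,-0.12,0.05,0,0,0.03,5],[-0.08,-0.26,0.1,0,0,0.07,5],[-0.12,-0.4,0.15,0,0,0.11,5],[-0.17,-0.54,0.2,0,0,0.15,5],[-0.21,-0.68,0.25,0,0,0.18,5],[-0.25,-0.8,0.25,0,0,0.2,5]],
  ],
)

```text
time_s: 17.3
position: [0.5539, 0.0792, 0.2916]
orientation: [2.863, 1.103, -0.248]
ft_force: [0.0, 0.1, -3.2]
width: 0.159
finger_force: 60.0
```

Emit:
step_arm(
  commands=[
    [[-0.03,-0.12,0,0,0,0.03,5],[-0.07,-0.26,0,0,0,0.07,5],[-0.11,-0.4,0,0,0,0.11,5],[-0.15,-0.54,0,0,0,0.15,5],[-0.18,-0.68,0,0,0,0.18,5],[-0.2,-0.78,0,0,0,0.209,5],[-0.2,-0.78,0,0,0,0.209,5],[-0.2,-0.78,0,0,0,0.209,5]],
  ],
)

```text
time_s: 18.1
position: [0.5339, 0.0021, 0.2913]
orientation: [2.326, 1.932, -0.2]
ft_force: [-0.2, 0.1, -3.8]
width: 0.154
finger_force: 60.0
```

```bash
python3 - <<'E'
from h import *
s=sensors.read_state();print(s['joints'],s['position'],s['orientation'],s['ft_force'])
P=optics.camera('scene');Q=optics.camera('top')
for l in('scoop_lip','scoop','bowl_mouth'):
    a=nets.pinpoint(l,P);b=nets.pinpoint(l,Q);print(l,a[:2],b[:2])
    if a and b: print(tri([ray(P,a[0]['xy']),ray(Q,b[0]['xy'])]))
cv2.imwrite('pics/m7.png',np.vstack([P['pixels'][60:340,150:510],Q['pixels'][120:400,150:510]]))
y=R.from_rotvec(s['orientation']).as_matrix(); print('tool y yaw',np.degrees(np.arctan2(y[1,1],y[0,1])),y[:,2])
E
```

```text
[-0.91771683  0.26635457  0.85553028  1.82628465 -0.03606661  1.18237318
 -0.24575793] [0.53391486 0.00214024 0.29125064] [ 2.32641541  1.93231879 -0.19989189] [-0.19754604  0.13506626 -3.77140077]
scoop_lip [{'xy': [261.4, 81.4], 'score': 0.58}] [{'xy': [375.9, 253.4], 'score': 0.61}, {'xy': [323.1, 246.6], 'score': 0.4}]
(array([ 0.50656252, -0.1528179 ,  0.30181815]), [np.float64(2.2), np.float64(2.2)])
scoop [{'xy': [276.9, 125.1], 'score': 0.61}] [{'xy': [320.3, 246.6], 'score': 0.64}]
(array([ 0.52062099, -0.07674415,  0.25956483]), [np.float64(0.8), np.float64(0.8)])
bowl_mouth [{'xy': [256.5, 129.8], 'score': 0.92}, {'xy': [225.4, 268.2], 'score': 0.61}] [{'xy': [370.4, 250.9], 'score': 0.79}, {'xy': [326.2, 244.8], 'score': 0.61}]
(array([ 0.51042582, -0.16826303,  0.18221537]), [np.float64(0.1), np.float64(0.1)])
tool y yaw -10.569085786133021 [-0.03047446 -0.16867264 -0.98520092]
```

View pics/m7.png

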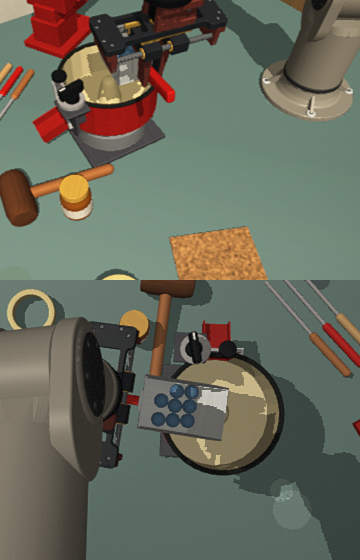

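The lip is over the bowl at (0.507, -0.153, 0.302), as planned, and all eight balls are in the scoop (lower crop, near (177,405)). I'm tipping about the scoop's y axis, setting the lip slightly back and lower as it tips.

Emit:
step_arm(
  commands=[
    [[0.006,0.033,0.15,0.041,-0.0077,0,5],[0.012,0.066,0.28,0.082,-0.0153,0,5],[0.01,0.055,0.33,0.123,-0.023,0,5],[0.006,0.03,0.36,0.164,-0.0307,0,5],[-0.006,-0.03,0.355,0.191,-0.0358,0,5],[-0.006,-0.03,0.355,0.191,-0.0358,0,5],[-0.017,-0.09,0.34,0.218,-0.0409,0,5],[-0.017,-0.09,0.34,0.218,-0.0409,0,5],[-0.017,-0.09,0.34,0.218,-0.0409,0,5],[-0.017,-0.09,0.34,0.218,-0.0409,0,5]],
  ],
)

```text
time_s: 19.5
position: [0.5331, -0.0059, 0.3259]
orientation: [-2.115, -1.765, -0.569]
ft_force: [-0.5, 0.0, -2.4]
width: 0.152
finger_force: 60.0
```

Emit:
step_arm(
  commands=[
    [[-0.016,-0.087,0,0.0273,-0.0051,0,5],[-0.016,-0.087,0,0.0273,-0.0051,0,5],[-0.016,-0.087,0,0.0273,-0.0051,0,5],[-0.033,-0.179,0,0.0546,-0.0102,0,5],[-0.033,-0.179,0,0.0546,-0.0102,0,5],[-0.033,-0.179,0,0.0546,-0.0102,0,5],[-0.052,-0.28,0.05,0.082,-0.0153,0,5],[-0.052,-0.28,0.05,0.082,-0.0153,0,5],[-0.073,-0.388,0.116,0.109,-0.0204,0,5],[-0.073,-0.388,0.116,0.109,-0.0204,0,5]],
  ],
)

```text
time_s: 20.5
position: [0.5253, -0.0473, 0.3365]
orientation: [-1.884, -1.561, -0.877]
ft_force: [-0.3, 0.6, -1.8]
width: 0.156
finger_force: 60.0
```

```bash
python3 - <<'E'
from h import *
s=sensors.read_state();print(s['joints'],s['position'],s['orientation'],s['ft_force'])
P=optics.camera('scene');Q=optics.camera('top')
cv2.imwrite('pics/m8.png',np.hstack([cv2.resize(P['pixels'][40:240,150:350],(400,400)),cv2.resize(Q['pixels'][150:350,250:450],(400,400))]))
E
```

```text
[-0.16260558  0.37294631  0.78685834  1.87121531 -1.0094351   1.58220925
  0.76717074] [ 0.52525913 -0.04733536  0.33654521] [-1.88431382 -1.56134621 -0.87658216] [-0.33028388  0.62612485 -1.75763693]
```

View pics/m8.png

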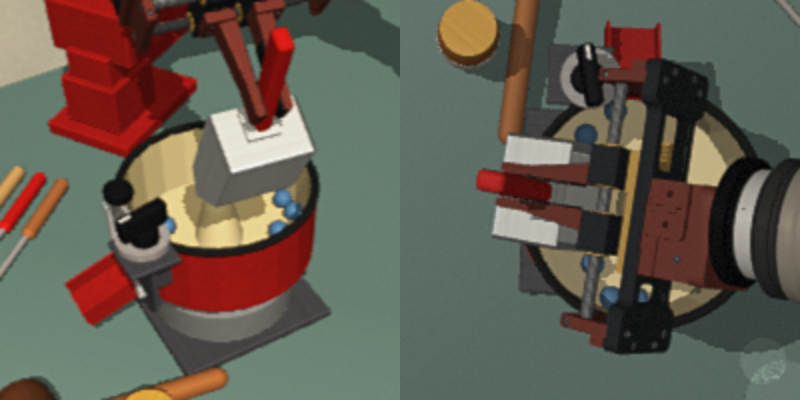

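Five balls show in the bowl, and the tool force of about 1.8 N matches an empty scoop. I'm tipping a little further to be sure, then lifting and levelling.

Emit:
step_arm(
  commands=[
    [[-0.034,-0.186,0.104,0.0437,-0.0082,0,5],[-0.034,-0.186,0.104,0.0437,-0.0082,0,5],[-0.034,-0.186,0.104,0.0437,-0.0082,0,5],[-0.034,-0.186,0.104,0.0437,-0.0082,0,5],[-0.034,-0.186,0.35,0.0437,-0.0082,0,5],[-0.034,-0.186,0.6,0.0437,-0.0082,0,5]],
  ],
)

```text
time_s: 21.2
position: [0.522, -0.0629, 0.3979]
orientation: [-1.777, -1.48, -0.986]
ft_force: [-0.3, 0.2, -1.6]
width: 0.158
finger_force: 60.0
```

Emit:
step_arm(
  commands=[
    [[0.012,0.066,0,-0.037,0.007,0,5],[0.025,0.132,0,-0.074,0.0139,0,5],[0.037,0.2,0,-0.111,0.0208,0,5],[0.05,0.266,0,-0.148,0.0278,0,5],[0.062,0.332,0,-0.185,0.0347,0,5],[0.074,0.4,0,-0.223,0.0417,0,5],[0.087,0.465,0,-0.26,0.0486,0,5],[0.1,0.53,0,-0.297,0.0556,0,5],[0.112,0.6,0,-0.334,0.0625,0,5],[0.124,0.664,0,-0.371,0.0695,0,5],[0.124,0.664,0,-0.371,0.0695,0,5],[0.124,0.664,0,-0.371,0.0695,0,5]],
  ],
)

```text
time_s: 22.4
position: [0.5344, 0.0041, 0.3974]
orientation: [2.319, 1.939, -0.197]
ft_force: [-0.9, -1.1, -1.7]
width: 0.156
finger_force: 60.0
```

```bash
python3 - <<'E'
from h import *
s=sensors.read_state();print(s['joints'],s['position'],s['orientation'],s['ft_force'])
r0=R.from_rotvec([-2.982,.8,.259]); print('turn back', (r0*R.from_rotvec(s['orientation']).inv()).as_rotvec()/np.pi, 'shift',(np.array([.5998,.1898,.0272])-s['position'])*10)
E
```

```text
[-0.8530117   0.15995135  0.73449982  1.66025258  0.05899071  1.41090612
 -0.31083513] [0.53441976 0.00409848 0.39736435] [ 2.31858447  1.93923729 -0.19727085] [-0.94368719 -1.11658724 -1.71778786]
turn back [ 3.26413448e-04  4.68181336e-04 -6.10327728e-01] shift [ 0.65380236  1.85701515 -3.70164355]
```

Emit:
step_arm(
  commands=[
    [[0.04,0.13,0,0,0,-0.035,5],[0.08,0.3,-0.1,0,0,-0.08,5],[0.12,0.46,-0.2,0,0,-0.12,5],[0.16,0.62,-0.3,0,0,-0.165,5],[0.2,0.78,-0.3,0,0,-0.209,5]],
  ],
)

```text
time_s: 22.9
position: [0.554, 0.0792, 0.3668]
orientation: [2.87, 1.088, -0.248]
ft_force: [0.1, -0.8, -1.2]
width: 0.158
finger_force: 60.0
```

Emit:
step_arm(
  commands=[
    [[0.05,0.16,-0.2,0,0,-0.04,5],[0.1,0.32,-0.4,0,0,-0.08,5],[0.15,0.48,-0.6,0,0,-0.12,5],[0.2,0.64,-0.8,0,0,-0.16,5],[0.25,0.8,-1,0,0,-0.2,5]],
  ],
)

```text
time_s: 23.4
position: [0.5802, 0.1592, 0.2675]
orientation: [3.117, 0.151, -0.267]
ft_force: [-0.0, 0.7, -1.5]
width: 0.152
finger_force: 60.0
```

Emit:
step_arm(
  commands=[
    [[0.04,0.06,-0.2,0,0,-0.04,5],[0.08,0.11,-0.4,0,0,-0.08,5],[0.12,0.17,-0.6,0,0,-0.12,5],[0.16,0.22,-0.8,0,0,-0.16,5],[0.2,0.277,-1,0,0,-0.201,5]],
  ],
)

```text
time_s: 23.9
position: [0.6006, 0.1864, 0.1678]
orientation: [-2.976, 0.815, 0.256]
ft_force: [0.5, -0.0, -2.5]
width: 0.158
finger_force: 60.0
```

Emit:
step_arm(
  commands=[
    [[0,0,-0.3,0,0,0,5],[0,0,-0.6,0,0,0,5],[0,0,-0.9,0,0,0,5],[0,0,-0.9,0,0,0,5],[0,0,-0.9,0,0,0,5]],
  ],
)

```text
time_s: 24.4
position: [0.6002, 0.1866, 0.0785]
orientation: [-2.98, 0.807, 0.259]
ft_force: [1.7, -0.5, -0.8]
width: 0.16
finger_force: 60.0
```

```bash
python3 - <<'E'
from h import *
s=sensors.read_state();print(s['joints'],s['position'],s['orientation'],s['ft_force'])
P=optics.camera('scene');Q=optics.camera('top')
for l in('scoop_lip','scoop','mat'):
    a=nets.pinpoint(l,P);b=nets.pinpoint(l,Q);print(l,a[:1],b[:1])
    if a and b: print(tri([ray(P,a[0]['xy']),ray(Q,b[0]['xy'])]))
cv2.imwrite('pics/m9.png',np.hstack([cv2.resize(P['pixels'][230:410,240:440],(400,360)),cv2.resize(Q['pixels'][150:350,270:470],(400,400))[:360]]))
E
```

```text
[-0.8767856   0.79582987  0.83832472  1.72433351 -0.76152654  1.12001376
 -1.82717345] [0.60019836 0.18657282 0.07851976] [-2.97973827  0.80685387  0.25853648] [ 1.7199881  -0.53267275 -0.82312162]
scoop_lip [{'xy': [413.0, 299.5], 'score': 0.61}] [{'xy': [136.8, 278.8], 'score': 0.68}]
(array([0.46682949, 0.26239114, 0.08623866]), [np.float64(1.7), np.float64(1.7)])
scoop [{'xy': [363.7, 313.9], 'score': 0.89}] [{'xy': [163.7, 241.4], 'score': 0.87}]
(array([0.53654498, 0.22272529, 0.04176656]), [np.float64(0.5), np.float64(0.5)])
mat [{'xy': [368.6, 335.8], 'score': 0.92}] []
```

View pics/m9.png

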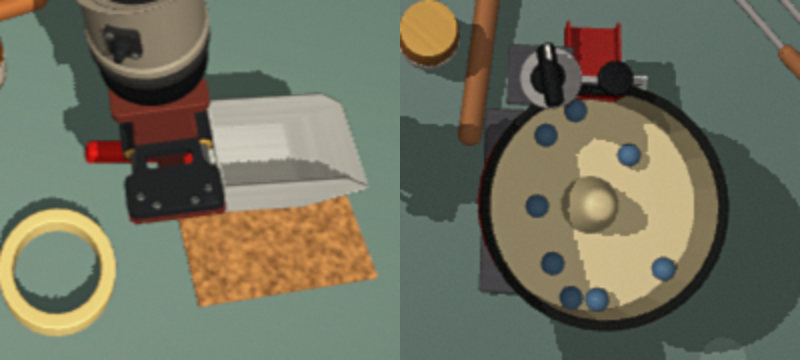

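All eight balls are in the bowl (right crop). The scoop is empty and level, and the bystanders are where they were. I'm setting the scoop down.

Emit:
step_arm(
  commands=[
    [[-0.04,0.09,-0.1,0,0,0,5],[-0.08,0.18,-0.25,0,0,0,5],[-0.08,0.18,-0.38,0,0,0,5],[-0.08,0.18,-0.45,0,0,0,5],[-0.08,0.18,-0.48,0,0,0,5],[-0.08,0.18,-0.5,0,0,0,5],[-0.08,0.18,-0.51,0,0,0,5],[-0.08,0.18,-0.51,0,0,0,5]],
  ],
)

```text
time_s: 25.6
position: [0.5914, 0.2048, 0.0272]
orientation: [-2.98, 0.806, 0.262]
ft_force: [-2.7, 0.2, 2.6]
width: 0.16
finger_force: 60.0
```

Emit:
step_arm(
  commands=[
    [[0,0,0,0,0,0,25],[0,0,0,0,0,0,45],[0,0,0,0,0,0,45],[0,0,0,0,0,0,45],[0.01,0,0.2,0,0,0,45],[0.03,-0.01,0.5,0,0,0,45],[0.05,-0.02,0.9,0,0,0,45],[0.05,-0.02,1,0,0,0,45]],
  ],
  grip_force=10,
)

```text
time_s: 26.4
position: [0.5994, 0.2027, 0.1318]
orientation: [-2.978, 0.805, 0.251]
ft_force: [-0.7, -0.1, -0.3]
width: 0.514
finger_force: 0.0
```

Emit:
step_arm(
  commands=[
    [[0,0,0.5,0,0,0,45],[0,0,0.9,0,0,0,45],[0,0,0.9,0,0,0,45]],
  ],
)

```text
time_s: 26.7
position: [0.5996, 0.2028, 0.2227]
orientation: [-2.977, 0.804, 0.248]
ft_force: [1.1, -0.6, -0.5]
width: 0.509
finger_force: 0.0
```

```bash
python3 - <<'E'
from h import *
P=optics.camera('scene');Q=optics.camera('top')
for l in('scoop_lip','scoop','scoop_grip','gate_top','clamp_grip'):
    a=nets.pinpoint(l,P);b=nets.pinpoint(l,Q)
    if a and b: print(l,*tri([ray(P,a[0]['xy']),ray(Q,b[0]['xy'])]))
c=np.hstack([cv2.resize(P['pixels'][230:410,240:440],(400,360)),cv2.resize(P['pixels'][60:240,150:350],(400,360))])
cv2.imwrite('pics/m10.png',c)
E
```

```text
scoop_lip [0.45105705 0.28234504 0.02956593] [np.float64(0.8), np.float64(0.8)]
scoop [ 0.52964834  0.23762855 -0.00259786] [np.float64(0.1), np.float64(0.1)]
scoop_grip [ 0.60293405  0.00189481 -0.07703303] [np.float64(166.7), np.float64(166.7)]
gate_top [ 0.61545388 -0.17945185  0.22215529] [np.float64(1.1), np.float64(1.1)]
```

View pics/m10.png

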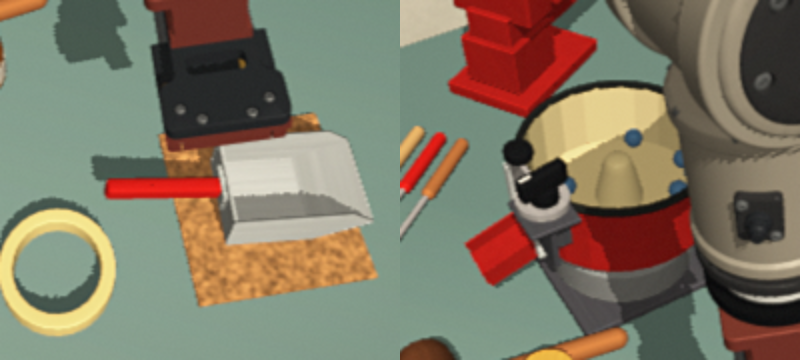

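The scoop stands flat on the mat at (290,185), and the gate and knob are as I left them. I'm handing in.

```bash
python3 -c "from plant import env;print(env.finish_job())"
```

```text
the job is handed in; nothing more can be done
None
```

I handed the job in at about 27 s; no verdict came back. The gate is shut, the clamp tight (about 1.4 rad by the tool's turn), all eight balls are in the bowl, the empty scoop stands on its mat, and the mallet, tape and jar were left alone.

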